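Open the code-locked stock case

TASK

Unlock the wooden stock case by turning its three bar dials to the code: the red dial's pointer to mark 2, the yellow one's to 5 and the blue one's to 6 (marks count clockwise from the orange mark 1). Then, leaving the dials on the code, lift the cover straight up by its black handle and lay it, without dropping it, flat with its handle up in the middle of the green mat, square with the mat, and let go. Leave the other things on the bench where they are.

Things in the scene. Friction and masses are not known exactly. Their poses are not given: they have to be found in the camera images.
- case: fixed wooden case, 200 mm (x) by 250 mm (y); origin at the centre of its underside on the table, z up. Its top (deck) is 50 mm above the table. The three dials stand in a row along its far part, at x = +50 mm and y = -85, 0, +85 mm; the cover lies over the near part, centred at x = -37 mm, inside lips 7 mm high with 2 mm play
- dial_red (a joint): angle of the red dial: 0 with its pointer at mark 4 (straight away from the cover, the case's +x), growing clockwise seen from above, 0.524 per mark, so mark n reads (n - 4) x 0.524 and mark 2 reads -1.047. Stops at -1.7 and 1.7; light constant friction (0.05 N m), stays where it is left
- dial_yellow (a joint): angle of the yellow dial: 0 with its pointer at mark 4 (straight away from the cover, the case's +x), growing clockwise seen from above, 0.524 per mark, so mark n reads (n - 4) x 0.524 and mark 5 reads 0.524. Stops at -1.7 and 1.7; light constant friction (0.05 N m), stays where it is left
- dial_blue (a joint): angle of the blue dial: 0 with its pointer at mark 4 (straight away from the cover, the case's +x), growing clockwise seen from above, 0.524 per mark, so mark n reads (n - 4) x 0.524 and mark 6 reads 1.047. Stops at -1.7 and 1.7; light constant friction (0.05 N m), stays where it is left
- dial_red_grip (a point): middle of the red dial's bar grip, on the turning axis, 36 mm above the deck (86 mm above the table). The bar is 46 mm long, 12 mm thick, its top 12 mm above this point. x axis along the bar to the pointer end (the half with a line on top), z up. Below it an aluminium disc of 32 mm radius, top 13 mm above the deck, turns with the bar; fingertips must stay above it
- dial_yellow_grip (a point): the same point and axes of the yellow dial, of the same make. The disc of each dial has one notch in its rim, which faces the cover when that dial is on its code number. Dials are 85 mm apart; which colour is in which place varies
- dial_blue_grip (a point): the same point and axes of the blue dial, of the same make. Round the far side of each dial, fixed on a dark plate, are 7 marks 30 degrees apart, numbered 1 to 7 clockwise seen from above: 1 (orange, wider) towards the case's +y, 4 towards its +x, 7 towards its -y
- cover: loose cover, 0.2 to 0.35 kg, aluminium frame with clear windows, 106 (x) by 210 (y) by 6 mm; origin at the centre of its underside, z up. It lies on the deck, axes along the case's. Three tongues, 8 mm wide, 9 mm long, stick out of its +x edge under the dial discs: it lifts only when all three notches face it, and must rise level about 20 mm to come free
- cover_grip (a point): middle of the cover's black handle bar, 29 mm above the cover's underside. The bar runs along the cover's y, 90 mm long, 12 mm thick (x), 18 mm high (9 mm above and below this point), on two posts at its ends; 14 mm of free space beneath it
- mat_top (a point): centre of the top face of the green mat, a fixed flat tile 200 mm (x) by 280 mm (y), 4 mm thick on the table; its axes are the mat's, z up. The case and mat may swap sides
- flask: bystander: green drinking flask with a black cap, 60 mm across, 170 mm tall; origin at the middle of its underside
- screwdriver: bystander: screwdriver lying flat; origin at the middle of its underside
- box_a: bystander: small clear open box with red parts, 70 x 50 x 28 mm; origin at the middle of its underside
- box_b: bystander: a second such clear box; origin at the middle of its underside
- tweezers: bystander: steel tweezers lying flat, 120 mm long; origin at the middle of its underside
- pot: bystander: red cup, 60 mm across, 50 mm tall; origin at the middle of its underside
- relay: bystander: single red part, 30 x 24 x 24 mm, with a brass top; origin at the middle of its underside
Things that resemble listed ones, but are neither listed nor needed, are in the scene too. What is shaped like the cover but pink or purple is not meant.

How it is judged (in metres and radians):
On the way, in this order (a step that is already met when the one before it is completed fails the run):
1. with the cover still in place, red dial on 2, yellow on 5, blue on 6 (value of joint dial_red between -1.1972 and -0.8972 rad and value of joint dial_yellow between 0.3736 and 0.6736 rad and value of joint dial_blue between 0.8972 and 1.1972 rad and distance of cover_grip from where it was at the start of the episode below 0.015 m), for 0.2 s.
2. the cover is lifted clear of the case (z of cover in the frame of case above 0.07 m), for 0.1 s.
At the end, for the whole second after the job is handed in: dials within 0.15 rad of their marks (red 2, yellow 5, blue 6); cover at rest flat on the mat, handle up (tilt under 0.05 rad, underside under 4 mm above the mat), its centre within 25 mm of the mat's and its sides within 0.17 rad of the mat's (value of joint dial_red between -1.1972 and -0.8972 rad and value of joint dial_yellow between 0.3736 and 0.6736 rad and value of joint dial_blue between 0.8972 and 1.1972 rad and horizontal distance between cover and mat_top below 0.025 m and angle between the x axis of cover and the x axis of mat_top, either way round below 0.17 rad and angle between cover's own z axis and vertical below 0.05 rad and z of cover in the frame of mat_top below 0.004 m and linear speed of cover below 0.02 m/s); the robot touches nothing.
It fails at once if the cover is moved more than 15 mm while a dial is off its code mark by over 0.15 rad (distance of cover_grip from where it was at the start of the episode above 0.015 m and not (value of joint dial_red between -1.1972 and -0.8972 rad and value of joint dial_yellow between 0.3736 and 0.6736 rad and value of joint dial_blue between 0.8972 and 1.1972 rad)).
It fails at once if the cover is dropped onto the mat (faster than 0.5 m/s within 30 mm of it) (z of cover in the frame of mat_top below 0.03 m and horizontal distance between cover and mat_top below 0.15 m and linear speed of cover above 0.5 m/s).
It fails at once if another thing on the bench is moved by more than 30 mm (distance of any of flask, screwdriver, box_a, box_b, tweezers, pot, relay from where it was at the start of the episode above 0.03 m).
It also fails if it takes over 66 s, if anything falls off the work surface, if the arm or the gripper's body presses on something with over 40 N, if the wrist force passes 120 N, or if a joint passes its speed limit or range.

ROBOT

A 6-joint arm with a two-finger parallel gripper is mounted at the origin on the work surface. World frame = base frame: x ahead of the robot, y to its left, z up, the work surface at z = 0. Lengths are in mm, angles in rad, forces in N, time in s.
With the tool pointing down it reaches from about 275 to 750 mm from the base axis. Payload 10.2 kg.
Tool frame: the origin (TCP) lies at the very end of the fingers, on their centre line; the grasp point (between the pads) lies 19 mm behind it; x points along the fingers, z is the direction in which the jaws open and shut, and the axes are right-handed (so a half turn about x gives the same grasp; the last joint's range is limited). The gripper opens to 85 mm and grips with 20 to 120 N. Pads are 22 mm wide; open, the fingers measure 114 mm over their backs; the gripper's body (76 mm by 85 mm) begins 54 mm behind the grasp point. The pads swing forward as they close: fully open they stand 13 mm farther back than shut.
Start: joints at [1.084, 0.313, 1.498, -0, 1.331, -0.223], TCP at [136.907, 506.841, 231.294] pointing down, gripper open.
Joint ranges: [-2.94, 2.94], [-0.97, 2.17], [0.19, 2.56], [-1.23, 4.37], [0.02, 3.11], [-2.88, 2.88]. Speed limits (rad/s): [2.39, 2.39, 3.01, 3.14, 3.14, 3.14].

INTERFACE

Orientations are given as a unit quaternion [w, x, y, z].
In Python, from rig import sense, vision, job gives the robot as it stands. The module is installed in compiled form; this text tells all that it offers.
- The arm moves only by the shell command python3 -m pendant 'ROWS' [FORCE]. ROWS is JSON, a list of rows, each a list of 7 numbers: the turn, a rotation vector about the tool's x, y, z in rad, then the shift along the tool's x, y, z in cm, then the opening, from 0 (shut) to 1 (fully open). A call has exactly 5 rows; each row is the pose to reach, as a shift and turn from the pose commanded when the call began, along the tool's axes at that moment; what a row does not reach only later rows make up. A row lasts 1/8 s, in which the tool goes at most 62.5 mm and 10.7 degrees, less where a joint would pass 70% of its speed; a pose out of reach is approached as far as the arm can. A call with a gripper value outside its range is refused whole. The fingers move at their own pace and stop on an object; FORCE is the grip in N (left out, the last holds). Time passes only in rows, so rows that repeat a pose let the fingers close, or fill a call up. It gives the time, the measured TCP pose, the force and the opening at its end, in the units of the state.
- sense(): the state, without advancing time (a new reading comes with each control period).
- vision.capture(name): name is "scene" or "top" or "wrist"; returns the picture (384x512x3 uint8, red, green, blue); there is no depth.
- vision.calibration(name): a dict with "K" (3x3 intrinsics, pixels), "k1" (the pictures are not rectified: a ray, as slopes to the right and down, at radius r is drawn at 1 + k1 r^2 times it, then the intrinsics apply), "extrinsics" (4x4, takes a point from camera to world coordinates). Camera axes: x right, y up, looking along -z (the intrinsics and any distortion apply to the point x, -y, -z); pixel columns grow to the right and rows downward; lengths in mm; the calibration is good to about 2 mm. A picture is of the moment at which its call begins: read the wrist's pose just before it. calibration takes no time and is no camera call; for the wrist camera it gives the pose at the moment of the call.
- job.finish_job(): hands the job in, once; it reports no verdict.
The state is a dict: "time_s": time; "joints": joint angles; "dq": joint speeds; "tau": joint torques, N m; "eef_pos": TCP position; "ee_rot": TCP orientation; "force": force on the tool from outside, world axes, zero at the start; "wrist_torque": the same for the moment, N m; "grip_width": opening from 0.0 (shut) to 1.0 (fully open).
Only numpy, scipy, OpenCV 4.12 (cv2) and the standard library are available. Lean on these libraries where they do the work, as an engineer would, in place of code of your own. Each camera call takes 0.05 s, during which the arm holds its last target.

## Working session

There is one attempt and no reset: what is moved stays moved. The work goes in short steps, Python scripts to look and compute and a shell command to move; the robot and the scene stay as the last step left them, time stands still between calls to the robot, and variables do not carry over. Pictures are saved under pics/ and viewed, and the job is handed in when it is done.

```bash
mkdir -p pics; python3 - <<'E'
from rig import sense, vision, job
import cv2
for n in ("scene","top","wrist"):
    im=vision.capture(n); cv2.imwrite(f"pics/{n}0.png",im[:,:,::-1])
    c=vision.calibration(n); print(n,c)
print(sense())
E
```

```text
scene {'K': array([[466.65805059,   0.        , 253.34739487],
       [  0.        , 466.65805059, 186.99674788],
       [  0.        ,   0.        ,   1.        ]]), 'k1': 0.019561482948896727, 'extrinsics': array([[ 8.31984207e-01, -3.13104068e-01,  4.58004500e-01,
         1.15104979e+03],
       [ 5.54768266e-01,  4.60774940e-01, -6.92761594e-01,
        -1.01588230e+03],
       [ 5.86947638e-03,  8.30453067e-01,  5.57057674e-01,
         9.03878482e+02],
       [ 0.00000000e+00,  0.00000000e+00,  0.00000000e+00,
         1.00000000e+00]])}
top {'K': array([[441.29183636,   0.        , 256.01820966],
       [  0.        , 441.29183636, 196.01124733],
       [  0.        ,   0.        ,   1.        ]]), 'k1': -0.1540294293859933, 'extrinsics': array([[-9.21295129e-03,  9.83468338e-01, -1.80845650e-01,
         2.36003682e+02],
       [-9.99946058e-01, -8.19350593e-03,  6.38334771e-03,
        -1.53019564e+01],
       [ 4.79606046e-03,  1.80894704e-01,  9.83490775e-01,
         1.46928305e+03],
       [ 0.00000000e+00,  0.00000000e+00,  0.00000000e+00,
         1.00000000e+00]])}
w
[... 507 characters left out ...]
.00000000e+00,
         1.00000000e+00]])}
{'time_s': 0.15, 'joints': array([ 1.08358584e+00,  3.13292977e-01,  1.49821962e+00,  1.25779963e-05,
        1.33104149e+00, -2.23427155e-01]), 'dq': array([-0.00038017, -0.00090818, -0.00332519,  0.00204448,  0.00057787,
       -0.00060304]), 'tau': array([ 2.29492689e-03, -4.12360704e+01, -2.59799176e+01, -1.14224249e-04,
        3.13689605e-03,  1.90449708e-05]), 'eef_pos': array([136.81756413, 506.66329749, 230.89730133]), 'ee_rot': array([ 0.56110207, -0.43003955,  0.5617236 ,  0.42976395]), 'force': array([-0.58385254, -0.28671084, -0.24637888]), 'wrist_torque': array([ 0.05698456,  0.01862358, -0.02422919]), 'grip_width': 1.0017277726996674}
```

View pics/scene0.png

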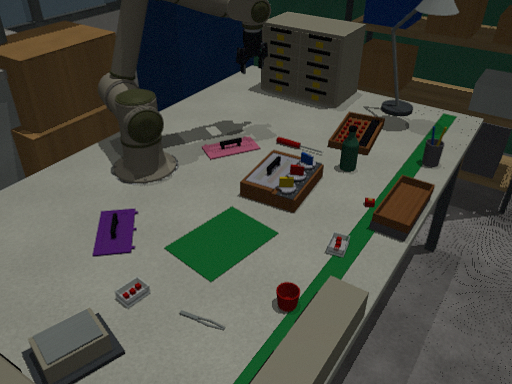

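View pics/top0.png

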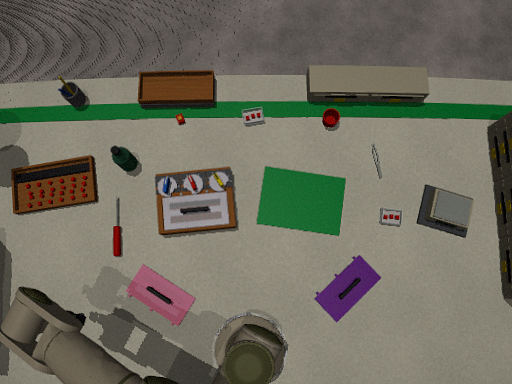

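View pics/wrist0.png

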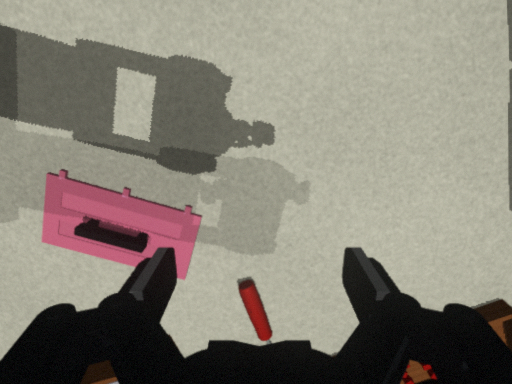

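The top picture shows the case at about (195,200), the mat at (302,201), and the dials blue, red, yellow from left to right at (168,186), (193,184), (219,181). Three things look like the cover: the grey one in the case at (195,211), the pink one at (161,294) and the purple one at (348,288). The grey one fits the description, so next I'll check it in a close crop and measure.

```bash
cat > h.py <<'E'
import numpy as np, cv2
from rig import sense, vision
def ray(cal,px):
    K=cal["K"];p=np.atleast_2d(np.asarray(px,float))
    d=(p-[K[0,2],K[1,2]])/[K[0,0],K[1,1]]
    u=d.copy()
    for _ in range(20): u=d/(1+cal["k1"]*(u**2).sum(1,keepdims=True))
    v=np.c_[u[:,0],-u[:,1],-np.ones(len(u))]
    E=cal["extrinsics"]; return E[:3,3], v@E[:3,:3].T
def plane(cal,px,z):
    o,v=ray(cal,px); return o+v*((z-o[2])/v[:,2])[:,None]
def proj(cal,P):
    E=cal["extrinsics"];q=(np.atleast_2d(P)-E[:3,3])@E[:3,:3]
    u=np.c_[q[:,0],-q[:,1]]/-q[:,2:]
    u=u*(1+cal["k1"]*(u**2).sum(1,keepdims=True)); K=cal["K"]
    return u*[K[0,0],K[1,1]]+[K[0,2],K[1,2]]
E
python3 - <<'E'
from h import *
im=cv2.imread("pics/top0.png")
cv2.imwrite("pics/topcase.png",cv2.resize(im[155:245,145:245],None,fx=6,fy=6,interpolation=cv2.INTER_CUBIC))
im2=cv2.imread("pics/scene0.png")
cv2.imwrite("pics/scenecase.png",cv2.resize(im2[140:215,235:330],None,fx=8,fy=8,interpolation=cv2.INTER_CUBIC))
c=vision.calibration("top")
hsv=cv2.cvtColor(im,cv2.COLOR_BGR2HSV)
m=cv2.inRange(hsv,(50,100,60),(80,255,255)); m[:150]=0
cn=max(cv2.findContours(m,0,2)[0],key=cv2.contourArea)
r=cv2.minAreaRect(cn);b=cv2.boxPoints(r)
hull=cv2.convexHull(cn); b=cv2.approxPolyDP(cn,8,True)[:,0]
print("mat px",b.tolist(),cv2.contourArea(cn)); P=plane(c,b,4);print(P.round(1),P.mean(0))
P=plane(c,cn[:,0],4)[:,:2].astype(np.float32);print(cv2.minAreaRect(P))
E
```

```text
mat px [[265, 167], [257, 223], [338, 235], [344, 178]] 4573.5
[[ 606.1  -56.5    4. ]
 [ 413.7  -27.2    4. ]
 [ 370.5 -298.     4. ]
 [ 565.7 -326.9    4. ]] [ 488.99960502 -177.15308099    4.        ]
((489.7063903808594, -178.17510986328125), (278.0355529785156, 197.74417114257812), 80.900146484375)
```

View pics/topcase.png

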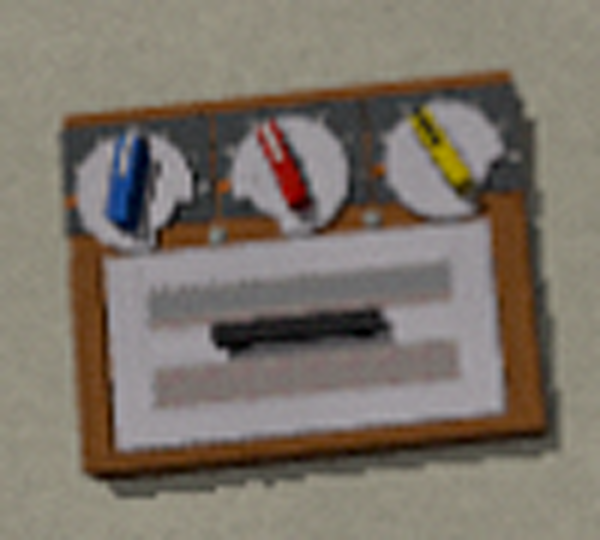

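View pics/scenecase.png

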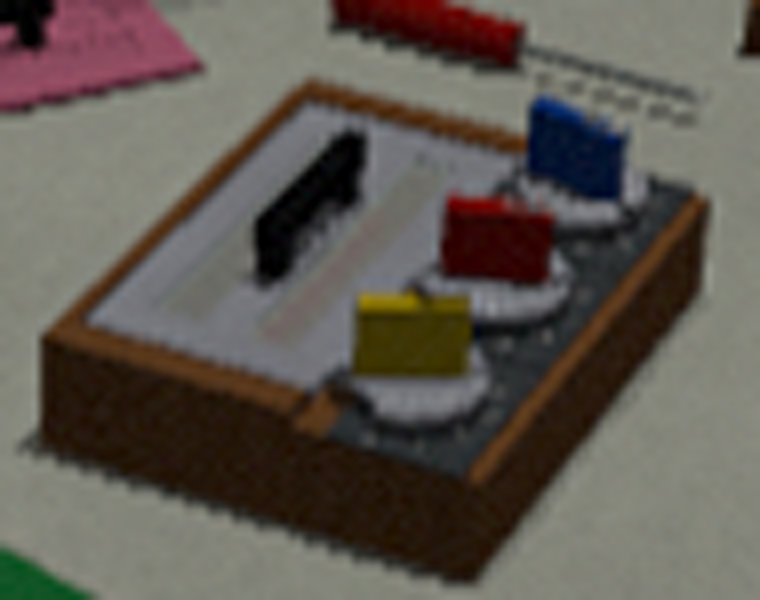

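The crop shows an aluminium cover with windows and a black handle, lying in the wooden case, so it is the right one. All three dial pointers stand at about mark 3 to 4. Now I'll work out the case pose.

```bash
python3 - <<'E'
from h import *
c=vision.calibration("top")
f=lambda a:np.array(a,float)/6+[145,155]-5/12
cov=plane(c,f([(105,258),(490,222),(505,412),(118,450)]),56)
print(cov.round(1),cov.mean(0), np.linalg.norm(np.diff(cov,axis=0),axis=1))
e=(cov[0]+cov[3]-cov[1]-cov[2]);yaw=np.arctan2(-e[0],e[1]);print("yaw y-axis",yaw)
out=plane(c,f([(65,118),(510,72),(545,430),(88,470)]),50);print(out.round(1),out.mean(0),np.linalg.norm(np.diff(out,axis=0),axis=1))
h=plane(c,f([(212,335),(386,320)]),85+9);print("handle",h,h.mean(0))
for n,a,b in (("blue",(132,140),(118,215)),("red",(268,125),(298,205)),("yel",(420,110),(462,190))):
    p=plane(c,f([a,b]),98);print(n,p.mean(0).round(1),np.arctan2(*(p[0]-p[1])[[1,0]]))
s=sense();print(s["eef_pos"],s["ee_rot"])
from scipy.spatial.transform import Rotation as R
w=s["ee_rot"];print(R.from_quat([*w[1:],w[0]]).as_matrix().round(3))
E
```

```text
[[493.2 283.1  56. ]
 [511.4  72.5  56. ]
 [407.4  64.2  56. ]
 [388.  273.2  56. ]] [449.99116325 173.26480424  56.        ] [211.35153564 104.35088161 209.86345795]
yaw y-axis 0.08921361644520899
[[573.3 309.3  50. ]
 [596.9  62.2  50. ]
 [398.2  43.   50. ]
 [377.8 290.6  50. ]] [486.55412726 176.2647116   50.        ] [248.2427906  199.62599649 248.4410462 ]
handle [[444.58095243 216.84975767  94.        ]
 [451.91235163 124.83954892  94.        ]] [448.24665203 170.84465329  94.        ]
blue [529.1 264.8  98. ] -0.15406037394164138
red [535.1 180.2  98. ] 0.36828728139624733
yel [542.4  96.1  98. ] 0.4782301718277666
[136.81756413 506.66329749 230.89730133] [ 0.56110207 -0.43003955  0.5617236   0.42976395]
[[-0.    -0.965  0.261]
 [-0.001  0.261  0.965]
 [-1.     0.    -0.001]]
```

```bash
python3 -m pendant '[[0,0,0,-1.5,-5,-2.4,1],[-0.05,0,0,-2.9,-10,-4.8,1],[-0.1,0,0,-2.9,-15,-7.2,1],[-0.11,0,0,-2.9,-20,-9.6,1],[-0.11,0,0,-2.9,-25,-11.9,1]]'; python3 -m pendant '[[0,0,0,0,-5,-1.9,0.8],[0,0,0,0,-10,-3.8,0.6],[0,0,0,0,-15,-5.7,0.6],[0,0,0,0,-19,-7.2,0.6],[0,0,0,0,-19,-7.2,0.6]]'
python3 - <<'E'
from h import *
print(sense()); c=vision.calibration("wrist")
im=vision.capture("wrist"); cv2.imwrite("pics/w1.png",im[:,:,::-1]);np.save("w1.npy",c,allow_pickle=True)
E
```

```text
time_s: 0.78
eef_pos: [348.3, 325.4, 260.3]
ee_rot: [0.537, -0.46, 0.537, 0.46]
force: [0.1, 1.3, -0.7]
grip_width: 0.999
time_s: 1.4
eef_pos: [525.6, 224.8, 259.2]
ee_rot: [0.537, -0.459, 0.538, 0.459]
force: [-0.0, 0.7, 0.5]
grip_width: 0.602
{'time_s': 1.4, 'joints': array([ 1.99405110e-01,  4.00558976e-01,  1.30221649e+00, -2.35902100e-04,
        1.44020053e+00, -1.21445419e+00]), 'dq': array([ 0.05142286, -0.04113466,  0.04625229,  0.01053979,  0.00483089,
        0.0191829 ]), 'tau': array([ -2.19162606, -44.982301  , -28.0619359 ,  -0.15965229,
        -0.06769026,  -0.23675566]), 'eef_pos': array([525.58304991, 224.80568636, 259.18794735]), 'ee_rot': array([ 0.53718062, -0.45911021,  0.53811587,  0.45944108]), 'force': array([-0.03379945,  0.67227614,  0.51400691]), 'wrist_torque': array([-0.00095257, -0.00831168, -0.00163134]), 'grip_width': 0.6021935376013233}
```

View pics/w1.png

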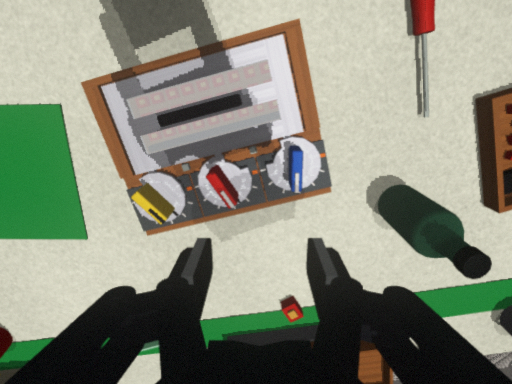

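The wrist picture shows the yellow dial at (153,202), red at (222,185), blue at (296,165), and the handle at (200,110). The flask stands at (420,215), well clear of blue. I'll zoom in to measure.

```bash
python3 - <<'E'
import cv2
im=cv2.imread("pics/w1.png")
cv2.imwrite("pics/w1z.png",cv2.resize(im[125:240,115:335],None,fx=3.6,fy=3.6,interpolation=cv2.INTER_CUBIC))
E
```

```text
(no output)
```

View pics/w1z.png

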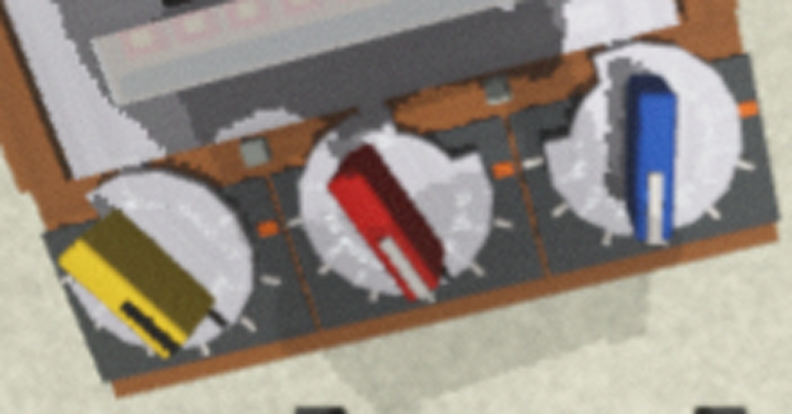

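```bash
python3 - <<'E'
from h import *
c=np.load("w1.npy",allow_pickle=True).item()
im=cv2.imread("pics/w1.png");hsv=cv2.cvtColor(im,cv2.COLOR_BGR2HSV)
# case corners
out=plane(c,[(83,83),(298,20),(330,188),(148,234)],50);print(out.round(1),out.mean(0).round(1))
for n,lo,hi in (("blue",(100,120,40),(130,255,255)),("red",(0,150,50),(8,255,255)),("red2",(170,150,50),(180,255,255)),("yel",(20,120,50),(35,255,255))):
    m=cv2.inRange(hsv,lo,hi);m[:130]=0;m[240:]=0;m[:,:120]=0;m[:,335:]=0
    cs=cv2.findContours(m,0,1)[0]
    if not cs: continue
    cn=max(cs,key=cv2.contourArea);print(n,cv2.contourArea(cn),cv2.boundingRect(cn))
    P=plane(c,cn[:,0],98)[:,:2].astype(np.float32);r=cv2.minAreaRect(P);b=cv2.boxPoints(r);print(r,b.round(0).tolist())
P=proj(c,[[536.6,181,98],[529,265.6,98],[544,96.3,98],[448,171,94]]);print(P)
E
```

```text
[[399.5  40.3  50. ]
 [375.6 290.5  50. ]
 [569.8 308.5  50. ]
 [596.5  62.2  50. ]] [485.4 175.4  50. ]
blue 293.5 (290, 148, 13, 44)
((526.7371826171875, 264.1936340332031), (12.440404891967773, 47.4402961730957), 82.0216293334961) [[502.0, 261.0], [549.0, 255.0], [551.0, 267.0], [504.0, 274.0]]
red 393.0 (207, 168, 30, 40)
((533.7291870117188, 183.1622314453125), (46.51011657714844, 17.17444610595703), 24.164344787597656) [[509.0, 181.0], [516.0, 166.0], [558.0, 185.0], [551.0, 201.0]]
red2 1.5 (217, 172, 3, 3)
((517.0181884765625, 181.11033630371094), (2.1568691730499268, 2.2264277935028076), 78.39419555664062) [[516.0, 180.0], [518.0, 180.0], [518.0, 182.0], [516.0, 182.0]]
yel 754.5 (131, 184, 43, 41)
((540.1121215820312, 102.09891510009766), (44.98954391479492, 26.681005477905273), 33.48845672607422) [[514.0, 101.0], [529.0, 79.0], [566.0, 103.0], [552.0, 126.0]]
[[221.47488741 190.12313282]
 [297.28504955 171.79687423]
 [148.93978007 207.50446748]
 [195.35025882 108.89616688]]
```

```bash
python3 - <<'E'
from h import *
c=np.load("w1.npy",allow_pickle=True).item()
f=lambda a:np.array(a,float)/3.6+[115,125]-.36
for n,q in (("blue",[(641,95),(638,238),(675,95),(674,240)]),("red",[(330,185),(408,298),(356,172),(438,290)]),("yel",[(60,262),(165,357),(84,240),(190,343)])):
    p=plane(c,f(q),98);d=p[[1,3]]-p[[0,2]];print(n,p.mean(0).round(1),np.arctan2(d[:,1],d[:,0]))
h=plane(c,[(158,117),(241,97)],94);print(h)
E
```

```text
blue [528.6 265.5  98. ] [-0.14249648 -0.1184419 ]
red [537.  180.6  98. ] [0.3905512  0.40125667]
yel [545.1  96.6  98. ] [0.58165504 0.54836834]
[[449.70337765 131.08335715  94.        ]
 [443.97631247 219.06632183  94.        ]]
```

```bash
python3 -m pendant '[[-0.025,0,0,3,0.3,3,0.6],[-0.025,0,0,7,0.3,4.1,0.6],[-0.025,0,0,11,0.3,4.1,0.6],[-0.025,0,0,14,0.3,4.1,0.6],[-0.025,0,0,14,0.3,4.1,0.6]]'
python3 - <<'E'
from h import *
s=sense();print(s["eef_pos"],s["joints"]);c=vision.calibration("wrist");im=vision.capture("wrist");cv2.imwrite("pics/w2.png",im[:,:,::-1])
from scipy.spatial.transform import Rotation as R
w=s["ee_rot"];print(R.from_quat([*w[1:],w[0]]).as_matrix().round(3))
E
```

```text
time_s: 2.08
eef_pos: [525.4, 267.9, 118.8]
ee_rot: [0.53, -0.466, 0.532, 0.468]
force: [0.6, -0.6, 0.6]
grip_width: 0.596
[525.43681359 267.9367755  118.77928827] [ 2.73022967e-01  5.59849732e-01  1.43505200e+00  1.36136415e-04
  1.15098086e+00 -1.17020242e+00]
[[-0.004 -0.992  0.127]
 [-0.001  0.127  0.992]
 [-1.     0.004 -0.002]]
```

View pics/w2.png

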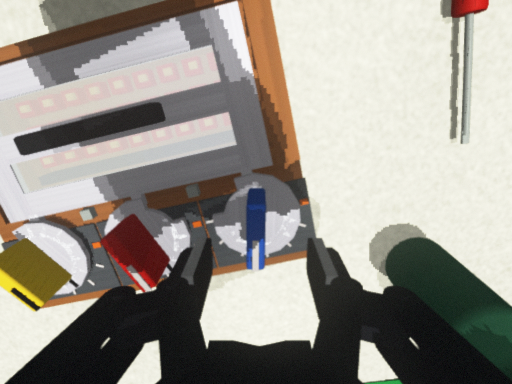

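The blue bar at (257,228) lies between the fingers, at (200,265) and (320,265). I'll descend and grip.

```bash
python3 -m pendant '[[0,0,0,1.5,-0.35,-0.15,0.6],[0,0,0,3,-0.35,-0.15,0.6],[0,0,0,4,-0.35,-0.15,0.6],[0,0,0,4.6,-0.35,-0.15,0.6],[0,0,0,4.6,-0.35,-0.15,0.4]]' 30;  python3 -m pendant '[[0,0,0,0,0,0,0.2],[0,0,0,0,0,0,0],[0,0,0,0,0,0,0],[0,0,0,0,0,0,0],[0,0,0,0,0,0,0]]' 30
python3 - <<'E'
from h import *
s=sense();print(s["eef_pos"],s["joints"],s["force"],s["wrist_torque"])
from scipy.spatial.transform import Rotation as R
w=s["ee_rot"];M=R.from_quat([*w[1:],w[0]]).as_matrix();print(np.arctan2(M[1,2],M[0,2]))
E
```

```text
time_s: 2.75
eef_pos: [530.5, 265.5, 74.0]
ee_rot: [0.531, -0.467, 0.531, 0.467]
force: [0.6, 0.4, -0.2]
grip_width: 0.41
time_s: 3.38
eef_pos: [530.8, 265.0, 74.9]
ee_rot: [0.531, -0.467, 0.531, 0.466]
force: [-0.8, -4.5, 3.4]
grip_width: 0.131
[530.80320756 264.97971041  74.86321757] [ 2.66132599e-01  6.18171335e-01  1.46484223e+00 -1.12911820e-03
  1.05829161e+00 -1.17526815e+00] [-0.78467069 -4.48162924  3.37303955] [-0.76379839  0.18194856  0.01825687]
1.4419540281262628
```

```bash
python3 -m pendant '[[0.16,0,0,0,0,0,0],[0.32,0,0,0,0,0,0],[0.49,0,0,0,0,0,0],[0.66,0,0,0,0,0,0],[0.83,0,0,0,0,0,0]]' 30
python3 -m pendant '[[0,0,0,0,0,0,0],[0,0,0,0,0,0,0],[0,0,0,0,0,0,0.3],[0,0,0,0,0,0,0.6],[0,0,0,-1,0,0,0.6]]' 30
python3 -m pendant '[[0,0,0,-4,0,0,0.6],[0,0,0,-8,0,0,0.6],[0,0,0,-10,0,0,0.6],[0,0,0,-10,0,0,0.6],[0,0,0,-10,0,0,0.6]]' 30
python3 - <<'E'
from h import *
s=sense();print(s["eef_pos"],s["joints"]);c=vision.calibration("wrist");np.save("w3.npy",c,allow_pickle=True);im=vision.capture("wrist");cv2.imwrite("pics/w3.png",im[:,:,::-1])
from scipy.spatial.transform import Rotation as R
w=s["ee_rot"];M=R.from_quat([*w[1:],w[0]]).as_matrix();print(np.arctan2(M[1,2],M[0,2]))
E
```

```text
time_s: 4.0
eef_pos: [530.3, 264.2, 74.8]
ee_rot: [0.674, -0.212, 0.675, 0.21]
force: [-5.6, -10.7, 7.2]
grip_width: 0.135
time_s: 4.62
eef_pos: [530.2, 265.7, 84.1]
ee_rot: [0.674, -0.213, 0.675, 0.213]
force: [-0.6, 0.3, 0.5]
grip_width: 0.601
time_s: 5.25
eef_pos: [530.2, 265.5, 183.4]
ee_rot: [0.674, -0.213, 0.675, 0.213]
force: [0.4, 0.4, 0.4]
grip_width: 0.599
[530.15450353 265.52064242 183.38432499] [ 2.66850189e-01  5.00620441e-01  1.35104815e+00  9.81685872e-05
  1.29135433e+00 -3.45208370e-01]
0.6120317910619788
```

View pics/w3.png

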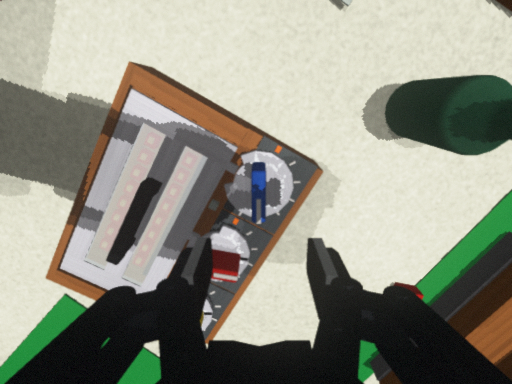

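The blue bar at (259,190) is parallel to the fingers, so it stands where it was turned to. Next is yellow.

```bash
python3 -m pendant '[[-0.17,0,0,0,-3,-1.7,0.6],[-0.35,0,0,0,-6,-3.4,0.6],[-0.52,0,0,0,-9,-5.1,0.6],[-0.7,0,0,0,-12,-6.8,0.6],[-0.87,0,0,0,-14.65,-8.55,0.6]]' 30
python3 -m pendant '[[-0.17,0,0,0,0,0,0.6],[-0.35,0,0,0,0,0,0.6],[-0.52,0,0,0,0,0,0.6],[-0.61,0,0,0,0,0,0.6],[-0.61,0,0,2,0,0,0.6]]' 30
python3 - <<'E'
from h import *
s=sense();print(s["eef_pos"],s["joints"]);c=vision.calibration("wrist");np.save("w4.npy",c,allow_pickle=True);im=vision.capture("wrist");cv2.imwrite("pics/w4.png",im[:,:,::-1])
from scipy.spatial.transform import Rotation as R
w=s["ee_rot"];M=R.from_quat([*w[1:],w[0]]).as_matrix();print(M.round(3),np.arctan2(M[1,2],M[0,2]))
E
```

```text
time_s: 5.92
eef_pos: [544.4, 95.3, 183.3]
ee_rot: [0.52, -0.478, 0.521, 0.479]
force: [-0.1, -1.0, -0.2]
grip_width: 0.603
time_s: 6.55
eef_pos: [545.1, 96.5, 164.1]
ee_rot: [-0.354, 0.612, -0.354, -0.612]
force: [-0.1, 0.8, -0.6]
grip_width: 0.603
[545.05969535  96.50531924 164.14298727] [-3.64325911e-02  4.33639239e-01  1.50724362e+00 -2.17592774e-05
  1.19958928e+00 -2.12941568e+00]
[[ 0.001 -0.867 -0.499]
 [-0.    -0.499  0.867]
 [-1.    -0.001 -0.001]] 2.0929906797494313
```

View pics/w4.png

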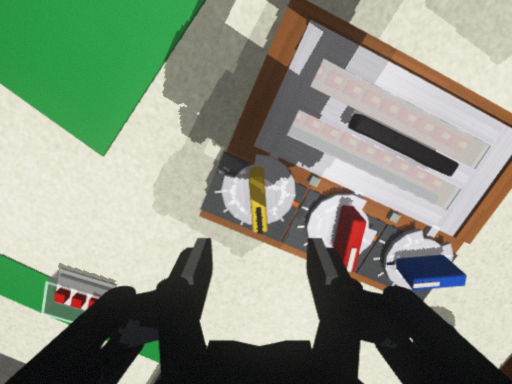

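```bash
python3 -m pendant '[[0,0,0,3,0,0,0.6],[0,0,0,6,0,0,0.6],[0,0,0,8,0,0,0.6],[0,0,0,9,0,0,0.6],[0,0,0,9,0,0,0.4]]' 30;  python3 -m pendant '[[0,0,0,0,0,0,0.2],[0,0,0,0,0,0,0],[0,0,0,0,0,0,0],[0,0,0,0,0,0,0],[0,0,0,0,0,0,0]]' 30
python3 - <<'E'
from h import *
s=sense();print(s["eef_pos"],s["joints"],s["force"],s["wrist_torque"])
from scipy.spatial.transform import Rotation as R
w=s["ee_rot"];M=R.from_quat([*w[1:],w[0]]).as_matrix();print(np.arctan2(M[1,2],M[0,2]))
E
```

```text
time_s: 7.22
eef_pos: [544.5, 96.5, 73.9]
ee_rot: [0.354, -0.612, 0.355, 0.612]
force: [0.1, 0.5, -0.1]
grip_width: 0.41
time_s: 7.85
eef_pos: [545.3, 95.8, 75.3]
ee_rot: [-0.354, 0.613, -0.354, -0.611]
force: [0.4, -5.3, 1.9]
grip_width: 0.134
[545.32627628  95.76300676  75.26815857] [-3.72310548e-02  5.42761411e-01  1.59554494e+00 -1.41829505e-03
  1.00146146e+00 -2.12847211e+00] [ 0.37215846 -5.26304298  1.88618494] [-0.68011367  0.03926915  0.03690216]
2.0920036243709497
```

```bash
python3 -m pendant '[[0.18,0,0,0,0,0,0],[0.36,0,0,0,0,0,0],[0.54,0,0,0,0,0,0],[0.72,0,0,0,0,0,0],[0.9,0,0,0,0,0,0]]' 30
python3 -m pendant '[[0.055,0,0,0,0,0,0],[0.055,0,0,0,0,0,0],[0.055,0,0,0,0,0,0.3],[0.055,0,0,0,0,0,0.6],[0.055,0,0,-1,0,0,0.6]]' 30
python3 -m pendant '[[0,0,0,-4,0,0,0.6],[0,0,0,-8,0,0,0.6],[0,0,0,-9,0,0,0.6],[0,0,0,-9,0,0,0.6],[0,0,0,-9,0,0,0.6]]' 30
python3 - <<'E'
from h import *
s=sense();print(s["eef_pos"],s["joints"]);im=vision.capture("wrist");cv2.imwrite("pics/w5.png",im[:,:,::-1])
from scipy.spatial.transform import Rotation as R
w=s["ee_rot"];M=R.from_quat([*w[1:],w[0]]).as_matrix();print(M.round(3),np.arctan2(M[1,2],M[0,2]))
print("to red tool", M.T@(np.array([536.8,181,165])-s["eef_pos"]))
E
```

```text
time_s: 8.48
eef_pos: [545.4, 95.9, 75.3]
ee_rot: [0.587, -0.396, 0.586, 0.395]
force: [1.1, -3.8, 1.7]
grip_width: 0.136
time_s: 9.1
eef_pos: [544.2, 96.8, 84.1]
ee_rot: [0.595, -0.38, 0.596, 0.381]
force: [-0.1, -0.2, -0.5]
grip_width: 0.599
time_s: 9.72
eef_pos: [544.2, 96.6, 173.0]
ee_rot: [0.595, -0.38, 0.597, 0.381]
force: [-0.6, -0.2, -0.5]
grip_width: 0.601
[544.16649922  96.55562754 173.04172644] [-3.64311461e-02  4.24646032e-01  1.49598498e+00  4.90884491e-05
  1.22328713e+00 -1.17350050e+00]
[[-0.002 -0.907  0.42 ]
 [ 0.     0.42   0.907]
 [-1.     0.002 -0.001]] 1.1370535085953561
to red tool [ 8.0698591  42.15643846 73.53569735]
```

View pics/w5.png

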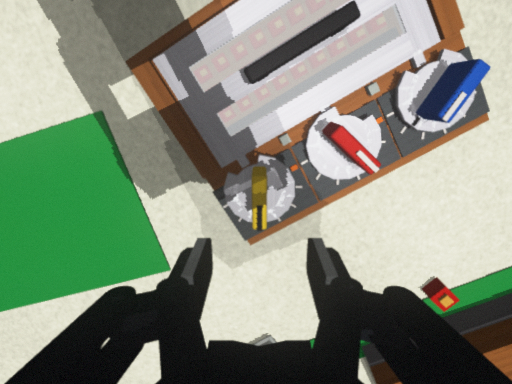

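```bash
python3 -m pendant '[[-0.17,0,0,0,1,1.5,0.6],[-0.34,0,0,0,2,3,0.6],[-0.51,0,0,0,3,4.5,0.6],[-0.68,0,0,0,4.2,6,0.6],[-0.83,0,0,0,4.2,7.35,0.6]]' 30
python3 -m pendant '[[0,0,0,2,0,0,0.6],[0,0,0,3,0,0,0.6],[0,0,0,3,0,0,0.6],[0,0,0,3,0,0,0.6],[0,0,0,3,0,0,0.6]]' 30
python3 - <<'E'
from h import *
s=sense();print(s["eef_pos"],s["joints"]);im=vision.capture("wrist");cv2.imwrite("pics/w6.png",im[:,:,::-1])
from scipy.spatial.transform import Rotation as R
w=s["ee_rot"];M=R.from_quat([*w[1:],w[0]]).as_matrix();print(M.round(3),np.arctan2(M[1,2],M[0,2]))
E
```

```text
time_s: 10.4
eef_pos: [536.8, 181.7, 173.4]
ee_rot: [0.39, -0.589, 0.391, 0.59]
force: [0.1, -0.3, 0.4]
grip_width: 0.596
time_s: 11.02
eef_pos: [537.8, 180.8, 144.9]
ee_rot: [-0.392, 0.589, -0.392, -0.588]
force: [-0.3, 0.1, -1.1]
grip_width: 0.603
[537.77059614 180.81202067 144.8657679 ] [ 1.17894995e-01  4.82606041e-01  1.48588859e+00  1.36319867e-05
  1.17214263e+00 -1.84890518e+00]
[[ 0.001 -0.923 -0.386]
 [ 0.    -0.386  0.923]
 [-1.    -0.001 -0.   ]] 1.9667947712270437
```

View pics/w6.png

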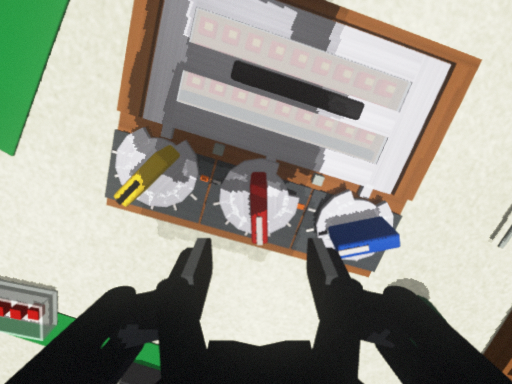

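```bash
python3 -m pendant '[[0,0,0,2,0,0,0.4],[0,0,0,4,0,0,0.4],[0,0,0,6,0,0,0.4],[0,0,0,7.1,0,0,0.4],[0,0,0,7.1,0,0,0.4]]' 30;  python3 -m pendant '[[0,0,0,0,0,0,0.2],[0,0,0,0,0,0,0],[0,0,0,0,0,0,0],[0,0,0,0,0,0,0],[0,0,0,0,0,0,0]]' 30
python3 -m pendant '[[-0.15,0,0,0,0,0,0],[-0.3,0,0,0,0,0,0],[-0.45,0,0,0,0,0,0],[-0.6,0,0,0,0,0,0],[-0.745,0,0,0,0,0,0]]' 30
python3 -m pendant '[[0,0,0,0,0,0,0],[0,0,0,0,0,0,0],[0,0,0,0,0,0,0.2],[0,0,0,0,0,0,0.4],[0,0,0,-1,0,0,0.4]]' 30
python3 - <<'E'
from h import *
s=sense();print(s["eef_pos"],s["joints"],s["force"],s["wrist_torque"])
from scipy.spatial.transform import Rotation as R
w=s["ee_rot"];M=R.from_quat([*w[1:],w[0]]).as_matrix();print(np.arctan2(M[1,2],M[0,2]))
E
```

```text
time_s: 11.7
eef_pos: [537.4, 180.8, 73.1]
ee_rot: [0.392, -0.588, 0.392, 0.589]
force: [-0.6, -0.4, 0.0]
grip_width: 0.404
time_s: 12.32
eef_pos: [538.1, 180.7, 74.2]
ee_rot: [-0.392, 0.589, -0.392, -0.588]
force: [0.2, -3.2, 5.5]
grip_width: 0.13
time_s: 12.95
eef_pos: [537.8, 181.0, 74.2]
ee_rot: [-0.149, 0.692, -0.149, -0.691]
force: [-1.5, -0.6, 6.2]
grip_width: 0.133
time_s: 13.58
eef_pos: [537.1, 180.9, 83.0]
ee_rot: [0.151, -0.69, 0.151, 0.691]
force: [0.1, -0.4, 0.5]
grip_width: 0.399
[537.05352645 180.8511395   82.97115419] [ 1.18093536e-01  5.57947305e-01  1.54522787e+00  7.39586378e-05
  1.04015705e+00 -2.59395951e+00] [ 0.06353869 -0.35310006  0.53044939] [-0.03765446 -0.00468407 -0.00837054]
2.712014916754469
```

```bash
python3 -m pendant '[[0,0,0,-3,0,0,0.6],[0.1,0,0,-6,0,0,0.6],[0.28,0,0,-10,1,2,0.6],[0.46,0,0,-14,2,4,0.6],[0.64,0,0,-14,4.35,7.6,0.6]]' 
python3 -m pendant '[[0.18,0,0,0,0,0,0.6],[0.36,0,0,0,0,0,0.6],[0.54,0,0,0,0,0,0.6],[0.72,0,0,0,0,0,0.6],[0.9,0,0,0,0,0,0.6]]'
python3 -m pendant '[[0.18,0,0,0,0,0,0.6],[0.36,0,0,0,0,0,0.6],[0.54,0,0,0,0,0,0.6],[0.72,0,0,0,0,0,0.6],[0.9,0,0,0,0,0,0.6]]'
python3 - <<'E'
from h import *
from scipy.spatial.transform import Rotation as R
s=sense();print(s["eef_pos"],s["joints"])
w=s["ee_rot"];M=R.from_quat([*w[1:],w[0]]).as_matrix();print(np.arctan2(M[1,2],M[0,2]))
E
```

```text
time_s: 14.2
eef_pos: [451.0, 173.1, 226.5]
ee_rot: [-0.364, 0.609, -0.361, -0.605]
force: [0.2, 0.1, -1.0]
grip_width: 0.599
time_s: 14.82
eef_pos: [450.3, 173.0, 223.9]
ee_rot: [0.591, -0.389, 0.59, 0.389]
force: [-0.3, 0.2, 0.0]
grip_width: 0.601
time_s: 15.45
eef_pos: [450.3, 173.0, 224.0]
ee_rot: [0.701, -0.094, 0.701, 0.094]
force: [-0.6, 0.0, -0.2]
grip_width: 0.604
[450.29738561 173.01709046 223.95207262] [ 1.23307097e-01  2.24648659e-01  1.63312582e+00  7.82671551e-05
  1.28310121e+00 -1.42794642e-01]
0.26607956875021416
```

```bash
python3 -m pendant '[[0.173,0,0,0,0,0,0.5],[0.173,0,0,0,0,0,0.5],[0.173,0,0,0,0,0,0.5],[0.173,0,0,0,0,0,0.5],[0.173,0,0,0,0,0,0.5]]'
python3 - <<'E'
from h import *
from scipy.spatial.transform import Rotation as R
s=sense();print(s["eef_pos"],s["joints"])
w=s["ee_rot"];M=R.from_quat([*w[1:],w[0]]).as_matrix();print(np.arctan2(M[1,2],M[0,2]))
c=vision.calibration("wrist");np.save("w7.npy",c,allow_pickle=True);im=vision.capture("wrist");cv2.imwrite("pics/w7.png",im[:,:,::-1])
im=vision.capture("scene")
cv2.imwrite("pics/s7.png",cv2.resize(im[140:215,235:330,::-1],None,fx=8,fy=8,interpolation=cv2.INTER_CUBIC))
E
```

```text
time_s: 16.08
eef_pos: [450.3, 173.0, 223.3]
ee_rot: [0.706, -0.035, 0.706, 0.035]
force: [-0.0, 0.2, 0.1]
grip_width: 0.505
[450.30229047 172.98183352 223.32630984] [ 1.23279356e-01  2.25564698e-01  1.63365793e+00 -1.40742092e-05
  1.28234677e+00  2.32962024e-02]
0.09998715689937784
```

View pics/w7.png

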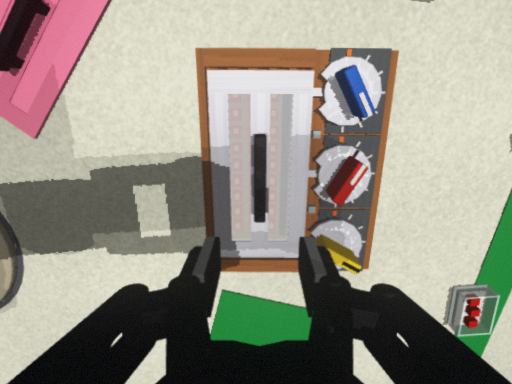

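View pics/s7.png

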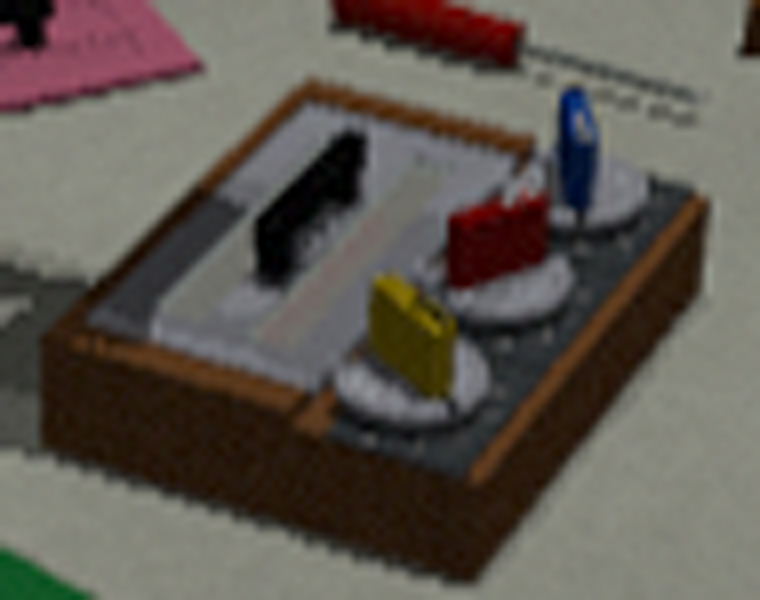

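```bash
python3 - <<'E'
from h import *
im=cv2.imread("pics/w7.png")
cv2.imwrite("pics/w7z.png",cv2.resize(im[45:280,300:400],None,fx=2.5*1.0,fy=2.5,interpolation=cv2.INTER_CUBIC))
cv2.imwrite("pics/w7z.png",cv2.resize(im[130:280,300:400],None,fx=4,fy=4,interpolation=cv2.INTER_CUBIC))
cv2.imwrite("pics/w7b.png",cv2.resize(im[45:145,300:400],None,fx=5,fy=5,interpolation=cv2.INTER_CUBIC))
E
```

```text
(no output)
```

View pics/w7z.png

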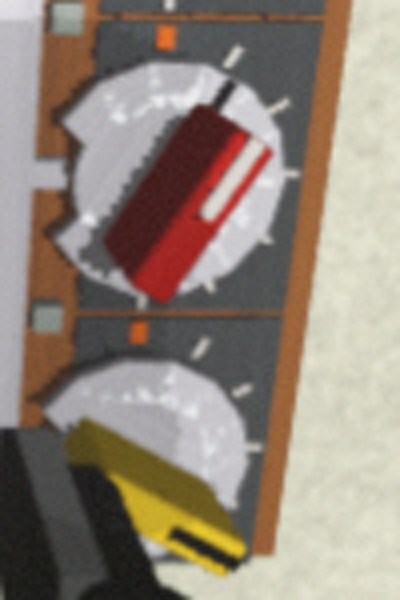

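View pics/w7b.png

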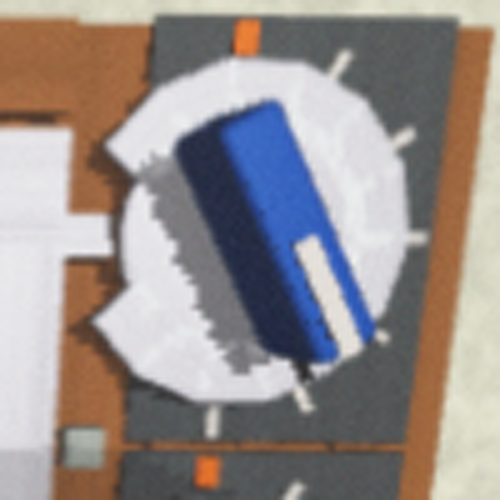

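All good: the red pointer tab is at mark 2, (235,85) in the crop, blue is at mark 6 at (303,390), and both notches face the tongues. Now a numeric check, and the handle position.

```bash
python3 - <<'E'
from h import *
c=np.load("w7.npy",allow_pickle=True).item()
y=.0926
def ang(n,q):
    p=plane(c,np.array(q,float),98);d=p[1]-p[0];print(n,-(np.arctan2(d[1],d[0])-y))
ang("blue",np.array([(275,100),(375,335)])/5+[300,45])
ang("red",np.array([(168,302),(272,152)])/4+[300,130])
ang("yel",np.array([(86,415),(246,545)])/4+[300,130])
im=cv2.imread("pics/w7.png");g=im.max(2)
m=((g<45)*255).astype(np.uint8);m[:120]=0;m[235:]=0;m[:,:245]=0;m[:,:]*=1;m[:,275:]=0
cn=max(cv2.findContours(m,0,1)[0],key=cv2.contourArea);print(cv2.boundingRect(cn))
for z in(94,85):
    P=plane(c,cn[:,0],z)[:,:2].astype(np.float32);print(z,cv2.minAreaRect(P))
p=plane(c,[(208,70),(312,73),(306,259),(214,258)],56);print(p.round(1),p.mean(0))
cv2.imwrite("pics/w7h.png",cv2.resize(im[125:235,225:295],None,fx=5,fy=5))
E
```

```text
blue 1.0520489598051046
red -1.0675051273892404
yel 0.6967027960568197
(254, 172, 11, 49)
94 ((450.77813720703125, 157.86862182617188), (9.81794548034668, 50.46076202392578), 5.993678092956543)
85 ((451.08587646484375, 154.68170166015625), (10.142072677612305, 52.12672424316406), 5.993707180023193)
[[388.7 271.6  56. ]
 [491.4 279.1  56. ]
 [517.   69.9  56. ]
 [405.4  60.1  56. ]] [450.62045826 170.17873276  56.        ]
```

View pics/w7h.png

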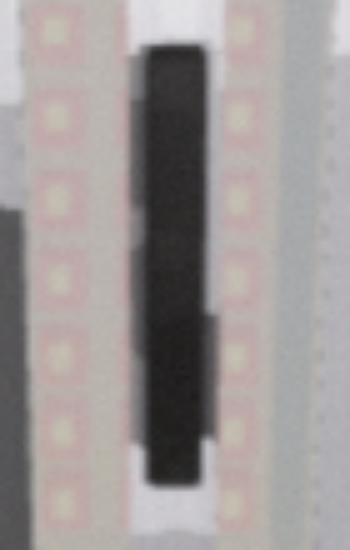

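```bash
python3 - <<'E'
from h import *
c=np.load("w7.npy",allow_pickle=True).item()
y=.0926
p=plane(c,np.array([(120,478),(246,545)])/4+[300,130],98);d=p[1]-p[0];print(-(np.arctan2(d[1],d[0])-y))
p=plane(c,np.array([(170,530),(190,530),(236,565),(225,575)])/4+[300,130],98);d=p[2]-p[0];print(-(np.arctan2(d[1],d[0])-y))
print(plane(c,[(260.2,178),(260.5,134),(259.6,222)],94))
E
```

```text
0.5154161164459723
0.517967253393889
[[449.9910529  177.0924208   94.        ]
 [446.02884587 219.17019629  94.        ]
 [454.06040311 130.6223656   94.        ]]
```

```bash
python3 -m pendant '[[0.008,0,0,5,0,0,0.5],[0.008,0,0,10,0,0,0.5],[0.008,0,0,13,0,0,0.5],[0.008,0,0,15,0,0,0.5],[0.008,0,0,16,0,0,0.5]]' 
python3 -m pendant '[[0,0,0,0,0,0,0.4],[0,0,0,0,0,0,0.2],[0,0,0,0,0,0,0],[0,0,0,0,0,0,0],[0,0,0,0,0,0,0]]' 80
python3 - <<'E'
from h import *
s=sense();print(s["eef_pos"],s["force"],s["wrist_torque"])
im=vision.capture("wrist");cv2.imwrite("pics/w8.png",im[:,:,::-1])
E
```

```text
time_s: 16.8
eef_pos: [450.0, 172.9, 62.4]
ee_rot: [0.706, -0.032, 0.707, 0.032]
force: [-0.5, 0.5, -0.1]
grip_width: 0.5
time_s: 17.42
eef_pos: [450.9, 173.0, 64.3]
ee_rot: [0.707, -0.032, 0.706, 0.032]
force: [-1.4, -0.8, 5.8]
grip_width: 0.123
[450.85022532 173.04965279  64.32075647] [-1.38976431 -0.75717124  5.78650797] [-0.036479    0.22245644  0.07416791]
```

View pics/w8.png

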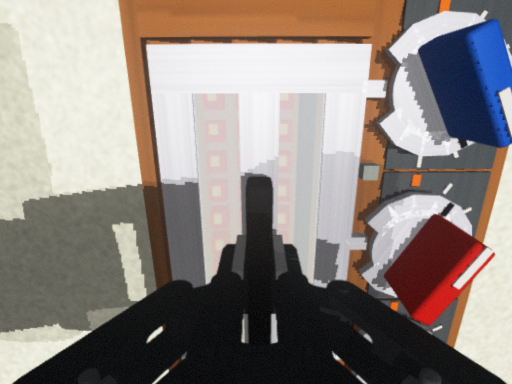

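The handle is gripped, centred at (260,250), and the tongues sit in the notches at (375,90) and (355,243). Next I'll lift slowly and straight.

```bash
python3 -m pendant '[[0,0,0,-0.3,0,0,0],[0,0,0,-0.7,0,0,0],[0,0,0,-1.2,0,0,0],[0,0,0,-1.8,0,0,0],[0,0,0,-2.4,0,0,0]]' 80
python3 - <<'E'
from h import *
s=sense();print(s["eef_pos"],s["force"],s["wrist_torque"])
im=vision.capture("wrist");cv2.imwrite("pics/w9.png",im[:,:,::-1])
E
```

```text
time_s: 18.1
eef_pos: [450.4, 173.0, 87.8]
ee_rot: [0.706, -0.032, 0.706, 0.032]
force: [-0.1, 0.4, -2.8]
grip_width: 0.122
[450.35369274 172.97788957  87.79138635] [-0.14113983  0.44964977 -2.77398182] [-0.04176396  0.00082208 -0.08586791]
```

View pics/w9.png

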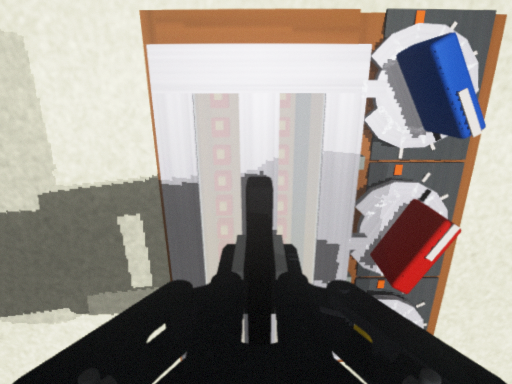

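```bash
python3 -m pendant '[[0,0,0,-1,0,0,0],[0,0,0,-3,0,0,0],[0,0,0,-6,0,0,0],[0,0,0,-9,0,0,0],[0,0,0,-11,0,0,0]]' 80
python3 - <<'E'
from h import *
s=sense();print(s["eef_pos"],s["force"],s["wrist_torque"],s["grip_width"])
from scipy.spatial.transform import Rotation as R
w=s["ee_rot"];M=R.from_quat([*w[1:],w[0]]).as_matrix()
print("to mat",M.T@(np.array([489.3,-177.7,s["eef_pos"][2]])-s["eef_pos"]),np.arctan2(M[1,2],M[0,2])+.159)
im=vision.capture("scene");cv2.imwrite("pics/s9.png",im[:,:,::-1])
E
```

```text
time_s: 18.77
eef_pos: [450.5, 173.0, 199.1]
ee_rot: [0.707, -0.032, 0.706, 0.032]
force: [0.3, -0.5, -3.7]
grip_width: 0.123
[450.45838707 173.00331821 199.143948  ] [ 0.3258332  -0.47658821 -3.7286149 ] [ 0.02363085  0.02505058 -0.01276197] 0.12252455778996929
to mat [ 7.79197857e-04 -3.52782182e+02  6.79853007e+00] 0.25003511320078997
```

View pics/s9.png

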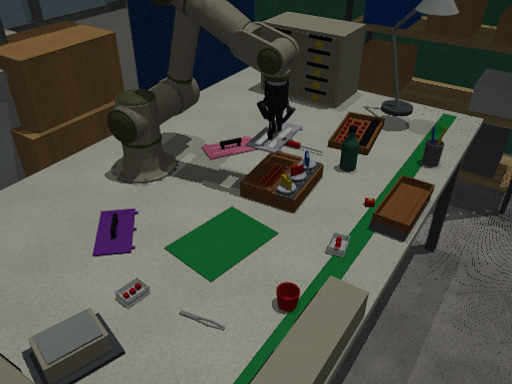

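The cover is free at (275,137) and hangs level. Next I'll carry it to the mat gently.

```bash
python3 -m pendant '[[0,0,0,0,-1.5,0,0],[0.02,0,0,0,-4.5,0,0],[0.05,0,0,0,-8.5,0.1,0],[0.09,0,0,0,-12.5,0.3,0],[0.12,0,0,0,-16.5,0.5,0]]' 80
python3 - <<'E'
from h import *
s=sense();print(s["eef_pos"],s["dq"].round(2),s["grip_width"])
E
python3 -m pendant '[[0.03,0,0,0,-4,0,0],[0.06,0,0,0,-8,-0.3,0],[0.09,0,0,0,-12,-0.6,0],[0.12,0,0,0,-15.5,-0.9,0],[0.13,0,0,0,-17.5,-1.2,0]]' 80
python3 - <<'E'
from h import *
s=sense();print(s["eef_pos"],s["force"],s["wrist_torque"],s["grip_width"])
from scipy.spatial.transform import Rotation as R
w=s["ee_rot"];M=R.from_quat([*w[1:],w[0]]).as_matrix()
print("to mat",M.T@(np.array([489.3,-177.7,s["eef_pos"][2]])-s["eef_pos"]),np.arctan2(M[1,2],M[0,2])+.159)
c=vision.calibration("wrist");np.save("w10.npy",c,allow_pickle=True);im=vision.capture("wrist");cv2.imwrite("pics/w10.png",im[:,:,::-1])
E
```

```text
time_s: 19.45
eef_pos: [469.6, 7.1, 196.2]
ee_rot: [0.706, 0.011, 0.708, -0.011]
force: [0.5, -0.4, -3.0]
grip_width: 0.122
[469.61807147   7.07587573 196.16552631] [-0.67  0.06 -0.08  0.    0.01 -0.43] 0.12152306007195406
time_s: 20.08
eef_pos: [451.9, -167.5, 196.0]
ee_rot: [0.704, 0.057, 0.706, -0.057]
force: [-0.1, 0.4, -2.3]
grip_width: 0.122
[ 451.94707576 -167.51636973  196.01523259] [-0.08002617  0.36869848 -2.30476908] [ 0.01201743 -0.03535757  0.02059539] 0.12229992855019327
to mat [-0.08842844 -4.04781724 38.50395604] -0.0024202797105807583
```

View pics/w10.png

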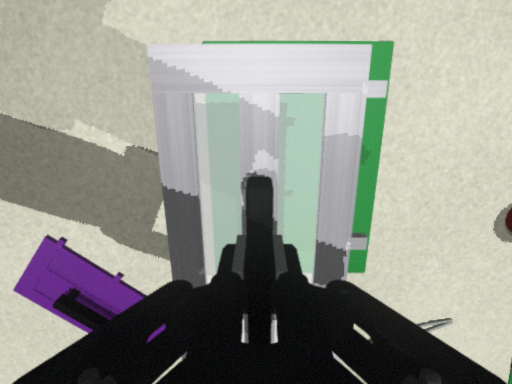

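```bash
python3 - <<'E'
from h import *
c=np.load("w10.npy",allow_pickle=True).item()
p=plane(c,[(203,42),(393,42),(362,272)],4);print(p)
x=np.array([np.cos(-.159),np.sin(-.159),0]);y=np.array([-x[1],x[0],0])
print((p[0]+p[1])/2-140*y, p[1]-100*x-140*y,np.arctan2(*(p[1]-p[0])[[1,0]]))
E
python3 -m pendant '[[0,0,0,2,-0.2,1.5,0],[0,0,0,5,-0.4,3,0],[0,0,0,8,-0.4,3.8,0],[0,0,0,11,-0.4,3.8,0],[0,0,0,13,-0.4,3.8,0]]' 80
python3 - <<'E'
from h import *
s=sense();print(s["eef_pos"],s["dq"].round(2),s["force"])
E
```

```text
[[ 414.41003948  -26.49327991    4.        ]
 [ 609.79887318  -57.97584057    4.        ]
 [ 563.18710532 -332.07300826    4.        ]]
[ 489.93813035 -180.46861535    4.        ] [ 488.8939364 -180.3768057    4.       ] -0.15975465617325552
time_s: 20.75
eef_pos: [488.7, -175.2, 64.9]
ee_rot: [0.704, 0.057, 0.706, -0.056]
force: [0.5, 0.5, -3.2]
grip_width: 0.122
[ 488.74943687 -175.16122938   64.88066593] [ 0.    0.23  0.11 -0.   -0.36 -0.  ] [ 0.52743829  0.48663762 -3.21873221]
```

```bash
python3 -m pendant '[[0,0,0,1,-0.2,0,0],[0,0,0,2,-0.35,0,0],[0,0,0,3,-0.35,0,0],[0,0,0,3.7,-0.35,0,0],[0,0,0,4.2,-0.35,0,0]]' 80
python3 -m pendant '[[0,0,0,0.1,0,0,0],[0,0,0,0.2,0,0,0],[0,0,0,0.3,0,0,0],[0,0,0,0.4,0,0,0],[0,0,0,0.4,0,0,0]]' 80
python3 - <<'E'
from h import *
s=sense();print(s["eef_pos"],s["dq"].round(2),s["force"])
E
```

```text
time_s: 21.38
eef_pos: [489.6, -178.9, 25.0]
ee_rot: [0.705, 0.056, 0.705, -0.056]
force: [0.5, -1.0, -3.1]
grip_width: 0.124
time_s: 22.0
eef_pos: [489.5, -178.9, 21.3]
ee_rot: [0.705, 0.056, 0.705, -0.056]
force: [-1.0, 0.1, -2.5]
grip_width: 0.124
[ 489.52919536 -178.86478337   21.28260979] [ 0. -0. -0. -0.  0. -0.] [-0.95507736  0.06050758 -2.50105887]
```

```bash
python3 -m pendant '[[0,0,0,0.1,0,0,0],[0,0,0,0.15,0,0,0],[0,0,0,0.2,0,0,0],[0,0,0,0.25,0,0,0],[0,0,0,0.3,0,0,0]]' 80
python3 - <<'E'
from h import *
s=sense();print(s["eef_pos"],s["dq"].round(2),s["force"])
E
```

```text
time_s: 22.62
eef_pos: [489.5, -178.9, 18.3]
ee_rot: [0.705, 0.056, 0.705, -0.056]
force: [-2.0, 1.8, 4.3]
grip_width: 0.124
[ 489.54173929 -178.88457014   18.32872637] [ 0. -0. -0. -0.  0. -0.] [-1.99742575  1.8229004   4.30364851]
```

The force has gone from -2.5 N to +4.3 N, so the cover rests on the mat. I'll let go and retreat.

```bash
python3 -m pendant '[[0,0,0,0,0,0,0.15],[0,0,0,0,0,0,0.25],[0,0,0,0,0,0,0.4],[0,0,0,0,0,0,0.5],[0,0,0,0,0,0,0.5]]' 30
python3 -m pendant '[[0,0,0,-1,0,0,0.5],[0,0,0,-3,0,0,0.5],[0,0,0,-7,0,0,0.5],[0,0,0,-12,0,0,0.5],[0,0,0,-17,0,0,0.5]]' 30
python3 -m pendant '[[0,0,0,-3,4,0,0.5],[0,0,0,-5,9,0,0.5],[0,0,0,-5,14,0,0.5],[0,0,0,-5,18,0,0.5],[0,0,0,-5,18,0,0.5]]' 30
python3 - <<'E'
from h import *
s=sense();print(s["eef_pos"],s["dq"].round(2),s["force"])
for n in("top","scene","wrist"):
    im=vision.capture(n);cv2.imwrite(f"pics/{n}11.png",im[:,:,::-1])
np.save("w11.npy",vision.calibration("wrist"),allow_pickle=True)
im=cv2.imread("pics/top11.png");cv2.imwrite("pics/top11z.png",cv2.resize(im[150:250,150:350],None,fx=4,fy=4,interpolation=cv2.INTER_CUBIC))
E
```

```text
time_s: 23.25
eef_pos: [489.6, -178.9, 18.3]
ee_rot: [0.705, 0.056, 0.705, -0.056]
force: [0.3, -0.9, 0.1]
grip_width: 0.499
time_s: 23.88
eef_pos: [489.3, -178.7, 190.6]
ee_rot: [0.705, 0.056, 0.705, -0.056]
force: [0.1, 0.3, -0.5]
grip_width: 0.501
time_s: 24.5
eef_pos: [518.0, 1.0, 239.0]
ee_rot: [0.705, 0.055, 0.705, -0.055]
force: [-0.0, 0.4, 0.4]
grip_width: 0.501
[517.98724947   1.00427595 239.0023856 ] [-0.06  0.    0.   -0.01 -0.01 -0.03] [-0.03017003  0.39542544  0.44814667]
```

View pics/top11z.png

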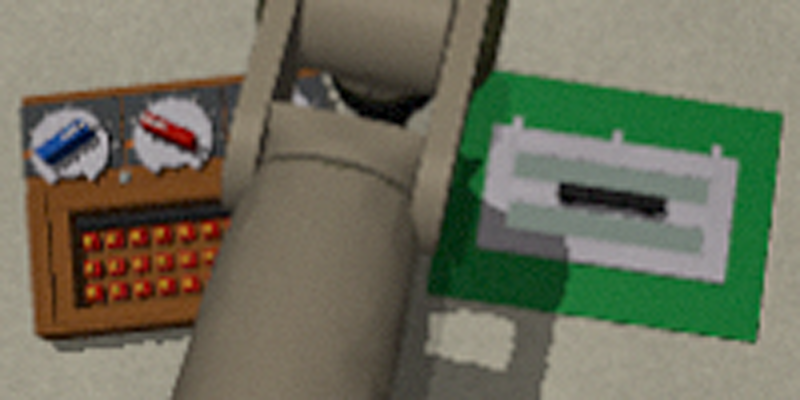

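View pics/scene11.png

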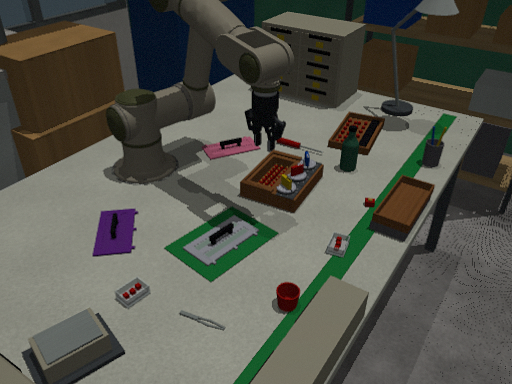

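View pics/wrist11.png

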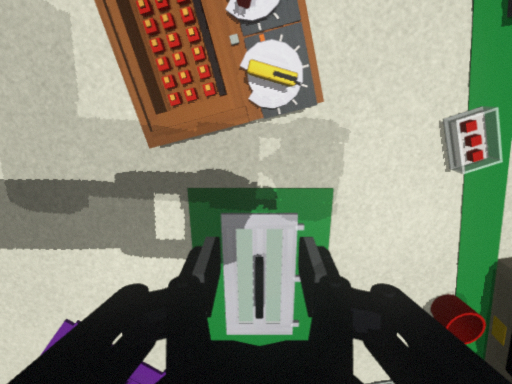

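The cover lies flat, handle up and square, in the middle of the mat, with its wrist-picture corners at (222,214) and (297,214). Yellow points at mark 5 at (298,78). One last numeric check.

```bash
python3 - <<'E'
from h import *
c=vision.calibration("top");f=lambda a:np.array(a,float)/4+[150,150]-.375
p=plane(c,f([(490,125),(738,158),(724,282),(477,245)]),10);print("cover",p.mean(0),np.arctan2(*(p[1]-p[2])[[1,0]]),np.arctan2(*(p[0]-p[3])[[1,0]]))
c=np.load("w11.npy",allow_pickle=True).item()
p=plane(c,[(250,62),(298,78)],98);d=p[1]-p[0];print("yel",.0926-np.arctan2(d[1],d[0]))
p=plane(c,[(222,214),(297,214),(294,332),(227,333)],10);print(p.mean(0))
E
```

```text
cover [ 488.87496316 -177.68988129   10.        ] -0.15125373119483937 -0.12126691806539741
yel 0.5520467413077574
[ 489.67026978 -179.37702209   10.        ]
```

```bash
python3 -c "
from rig import job
print(job.finish_job())"
```

```text
the job is handed in; nothing more can be done
None
```

I set the three dials to the code, lifted the cover straight up by its handle, laid it on the green mat and let go. I handed the job in at about 24.7 s of the 66 s. `finish_job` gives no verdict, so what follows are my own camera and force measurements.

| Dial | Target (rad) | Measured (rad) | When measured |
|---|---|---|---|
| Red | -1.047 | about -1.07 | before the lift |
| Yellow | 0.524 | 0.52, then 0.55 | before the lift, then at the end |
| Blue | 1.047 | about 1.05 | before the lift |

- **Dials:** A first yellow reading of 0.70 was a mispicked edge; reading the right edge gave 0.52. At the end I only saw red and blue in the top picture, where they look unchanged; I did not measure them again.
- **Cover:** Its centre is about 2 mm from the mat's. It is square to within about 0.01 to 0.04 rad, at rest and handle up. The force changed from -2.5 N to +4.3 N as it touched down.
- **Rest of the bench:** The other things look where they were, compared by eye and not measured. At the end the gripper was clear of everything.

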